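# Load the charging bank in queue order

## Task

The three flat battery packs stand in the plywood rack in the order they ran down, the earliest beside the end board with the hand-hole. Move them to the charging bank, which charges one dock after the other starting at the dock with the control box: put the pack nearest the hand-hole board in the dock with the control box, the next in the middle dock and the last in the dock furthest from the control box. Leave each pack standing upright, stem fully down in the well so that its foot rests on the dock.

Things in the scene. Friction and masses are not known exactly. Their poses are not given: they have to be found in the camera images.
- pack_a_foot (a point): Smallest pack, about 0.20 kg: grey foot, 56 (x) x 46 (y) x 48 mm high, on top, to be gripped across y; black stem 32 (x) x 28 (y) mm reaches 36 mm below the foot. The point is the foot's centre; z up. Starts stem down in a seat, x along the row within 0.04 rad, within 2 mm of the seat's middle, foot resting on the seat's top. Fits a dock either way round.
- pack_b_foot (a point): Middle-sized pack, about 0.33 kg: grey foot, 74 (x) x 50 (y) x 52 mm high, on top, to be gripped across y; black stem 32 (x) x 28 (y) mm reaches 36 mm below the foot. The point is the foot's centre; z up. Starts stem down in a seat, x along the row within 0.04 rad, within 2 mm of the seat's middle, foot resting on the seat's top. Fits a dock either way round.
- pack_c_foot (a point): Largest pack, about 0.45 kg: grey foot, 78 (x) x 60 (y) x 62 mm high, on top, to be gripped across y; black stem 32 (x) x 28 (y) mm reaches 36 mm below the foot. The point is the foot's centre; z up. Starts stem down in a seat, x along the row within 0.04 rad, within 2 mm of the seat's middle, foot resting on the seat's top. Fits a dock either way round.
- seat_a: Fixed wooden seat block in the rack, in which pack_a stands at the start: 76 (x) x 64 (y) x 46 mm high, well 40 x 36 mm, 40 mm deep. Origin at the centre of its underside; x along the row, z up. The three blocks look alike; which stands where varies.
- seat_b: Fixed wooden seat block in the rack, in which pack_b stands at the start: 76 (x) x 64 (y) x 46 mm high, well 40 x 36 mm, 40 mm deep. Origin at the centre of its underside; x along the row, z up. The three blocks look alike; which stands where varies.
- seat_c: Fixed wooden seat block in the rack, in which pack_c stands at the start: 76 (x) x 64 (y) x 46 mm high, well 40 x 36 mm, 40 mm deep. Origin at the centre of its underside; x along the row, z up. The three blocks look alike; which stands where varies.
- rack: Fixed plywood rack: base board 320 x 110 x 18 mm, three seats in a row at x = -88, 0, +88 mm. At its -x end an end board with a hand-hole, top 126 mm above the table, centred at x = -161 mm, 18 mm thick. Origin on the table under the middle seat; x along the row, z up. The pack nearest the end board is first in the queue.
- dock_1_mouth (a point): FIRST fixed black dock: collar 58 (x) x 50 (y) x 46 mm high, well 40 (x) x 36 (y) mm, 40 mm deep, edge bevelled 2 mm. The point is the centre of the well's mouth, at the collar's top, where the foot of a seated pack rests; x along the row, z up. Known by the grey control box (74 x 42 x 34 mm high, with display) joined to its +y side; at either end of the row.
- dock_2_mouth (a point): SECOND fixed black dock: collar 58 (x) x 50 (y) x 46 mm high, well 40 (x) x 36 (y) mm, 40 mm deep, edge bevelled 2 mm. The point is the centre of the well's mouth, at the collar's top, where the foot of a seated pack rests; x along the row, z up. The middle one, 88 mm from the others; no control box.
- dock_3_mouth (a point): THIRD fixed black dock: collar 58 (x) x 50 (y) x 46 mm high, well 40 (x) x 36 (y) mm, 40 mm deep, edge bevelled 2 mm. The point is the centre of the well's mouth, at the collar's top, where the foot of a seated pack rests; x along the row, z up. At the end of the row away from the control box.
Things that resemble listed ones, but are neither listed nor needed, are in the scene too. Leave any pink look-alike of the part that bears pack_c_foot alone.

How it is judged:
By the outcome, as a careful person would: the job done as asked, in the order asked, and still so for the second after the job is handed in, with the robot touching nothing.
It also fails if it takes over 96 s, if anything falls off the work surface, if the arm or the gripper's body presses on something with over 40 N, if the wrist force passes 120 N, or if a joint passes its speed limit or range.

## Robot

A 6-joint arm with a two-finger parallel gripper is mounted at the origin on the work surface. World frame = base frame: x ahead of the robot, y to its left, z up, the work surface at z = 0. Lengths are in m, angles in rad, forces in N, time in s.
With the tool pointing down it reaches from about 0.2 to 0.875 m from the base axis. Payload 3.4 kg.
Tool frame: the origin (TCP) lies between the finger pads; the fingertips stand 25 mm ahead of it and the grasp point (between the pads) lies 6 mm ahead of it (r.nose_length is the z of the fingertips in the tool frame, in m); z points along the fingers, y is the line along which they close (so a half turn about z gives the same grasp; the last joint's range is limited). The gripper opens to 94 mm and grips with 3 to 60 N. Pads are 16 mm wide; open, the fingers measure 119 mm over their backs; the gripper's body (75 mm by 177 mm) begins 78 mm behind the grasp point.
Start: joints at [-1.331, 0.276, 1.505, -0, 1.361, -0.121], TCP at [0.203, -0.538, 0.23] pointing down, gripper open.
Joint ranges: [-2.89, 2.89], [-0.75, 2.08], [0.22, 2.7], [-1.18, 4.32], [0.11, 2.71], [-2.7, 2.7]. Speed limits (rad/s): [2.57, 2.57, 3.14, 3.14, 3.14, 3.14].

## Interface

Orientations are given as a unit quaternion [w, x, y, z].
In Python, from plant import r, gripper_to, inverse_kinematics, vision, models, telemetry gives the robot as it stands. Calls block until the motion is done:
- r.move_to(position, orientation): joint-space move of the TCP to a pose.
- r.move_l(position, rot=None, vel=0.15, guard=None): straight line of the TCP; rot=None keeps the orientation; vel is the mean speed in m/s. With guard (N) it stops when the force on the tool has changed by that much, and returns True; else False.
- r.movej(angles): joint-space move.
- gripper_to(opening, f_grip=None): finger opening in m; f_grip is the grip in N (None keeps the last); returns when the fingers have stopped.
- r.hold(seconds).
- inverse_kinematics(position, orientation): joint angles nearest the present ones, or None.
- vision.snapshot(name): name is "side" or "top" or "wrist"; returns the picture (420x560x3 uint8, red, green, blue); there is no depth.
- vision.get_calibration(name): a dict with "fx", "fy", "cx", "cy" (pixels), "position" and "orientation" of the camera in the world. Camera axes: x right, y down, z forward; pixel columns grow to the right and rows downward; lengths in m; the calibration is good to about 2 mm. A picture is of the moment at which its call begins: read the wrist's pose just before it. get_calibration takes no time and is no camera call; for the wrist camera it gives the pose at the moment of the call.
A pose or a line that the arm cannot do raises r.PlanningError and nothing moves.
- r.sign_off(): hands the job in; it is judged then, once.
Trained networks look in the newest picture that a camera, given by its name, has taken for a name from the list of things; names that differ only in an ending like _2 or _b are one class to them, and where a whole thing is asked for, a point or a joint stands for the part that bears it (a point fixed in the world has none). Each returns a list of dicts, best first, with "score" (0 to 1); they miss things now and then, are a little off and sometimes report something else, mostly with a low value. They report only what shows in the picture. A call takes as long as a camera call. They do not tell look-alikes from the thing itself.
- models.boxes_of(thing, camera): "at" ([x, y, z] in m, in world coordinates, good to about 4 mm: the middle of the surface that is visible of it).
- models.regions_of(thing, camera): "pixels" (420x560 bool, what is visible of it).
- models.mark_of(thing, camera): "at" ([x, y, z] in m, in world coordinates, good to about 4 mm: a listed point, or the origin of a listed thing).
Readings, each from a call of its own:
- telemetry.current_t(): time.
- telemetry.current_joints(): joint angles.
- telemetry.current_dq(): joint speeds.
- telemetry.current_joint_efforts(): joint torques, N m.
- telemetry.current_ee_pos(): TCP position.
- telemetry.current_tool_rot(): TCP orientation.
- telemetry.current_wrist_force(): force on the tool from outside, world axes, zero at the start.
- telemetry.current_torque(): the same for the moment, N m.
- telemetry.current_opening(): finger opening in m.
- telemetry.current_finger_force(): force on a finger pad.
Only numpy, scipy, OpenCV 4.12 (cv2) and the standard library are available. Lean on these libraries where they do the work, as an engineer would, in place of code of your own. Each camera call takes 0.05 s, during which the arm holds its last target. There are 200 camera calls.

## Working session

There is one attempt and no reset: what is moved stays moved. The work goes in short steps, each a Python script; the robot and the scene stay as the last script left them, time stands still between calls to the robot, and variables do not carry over. Pictures are saved under pics/ and viewed, at most 14 in all, crops included, and the job is handed in when it is done.

```bash
mkdir -p pics; ls; python3 - <<'E'
from plant import r, vision, models, telemetry
import cv2,numpy as np
for c in("top","side"):
    im=vision.snapshot(c); cv2.imwrite(f"pics/{c}0.png",im[:,:,::-1])
    k=vision.get_calibration(c); print(c,{a:np.round(b,3).tolist() for a,b in k.items()})
    for n in("pack_a_foot","pack_b_foot","pack_c_foot","seat_a","rack","dock_1_mouth","dock_2_mouth","dock_3_mouth"):
        print(n,[(np.round(d["at"],3).tolist(),round(float(d["score"]),2)) for d in models.mark_of(n,c)][:6])
print(telemetry.current_t())
E
```

```text
pics
top {'fx': 522.429, 'fy': 522.429, 'cx': 281.447, 'cy': 211.782, 'position': [0.347, -0.065, 1.236], 'orientation': [0.071, -0.697, 0.712, -0.056]}
pack_a_foot [([0.461, -0.163, 0.089], 0.95)]
pack_b_foot [([0.635, -0.169, 0.089], 0.88)]
pack_c_foot [([0.399, -0.329, 0.066], 0.63), ([0.545, -0.164, 0.089], 0.58)]
seat_a [([0.462, -0.166, 0.018], 0.71), ([0.546, -0.164, 0.02], 0.66), ([0.634, -0.17, 0.019], 0.44)]
rack [([0.548, -0.169, -0.003], 0.8)]
dock_1_mouth [([0.667, 0.166, 0.064], 0.79), ([0.577, 0.174, 0.062], 0.64)]
dock_2_mouth [([0.572, 0.173, 0.061], 0.66), ([0.545, -0.17, -0.002], 0.32), ([0.665, 0.164, 0.064], 0.19)]
dock_3_mouth [([0.49, 0.178, 0.062], 0.83)]
side {'fx': 395.765, 'fy': 395.765, 'cx': 275.388, 'cy': 214.495, 'position': [0.268, 0.563, 0.616], 'orientation': [0.083, -0.193, 0.878, -0.43]}
pack_a_foot [([0.462, -0.162, 0.086], 0.68)]
pack_b_foot [([0.63, -0.172, 0.091], 0.62)]
pack_c_foot [([0.553, -0.169, 0.096], 0.83), ([0.399, -0.332, 0.063], 0.83)]
seat_a [([0.458, -0.163, 0.018], 0.83), ([0.548, -0.166, 0.02], 0.74), ([0.633, -0.171, 0.014], 0.57)]
rack [([0.548, -0.167, 0.003], 0.91)]
dock_1_mouth [([0.666, 0.159, 0.064], 0.79), ([0.575, 0.168, 0.064], 0.48)]
dock_2_mouth [([0.576, 0.171, 0.066], 0.56)]
dock_3_mouth [([0.487, 0.179, 0.063], 0.8)]
0.9
```

View pics/top0.png

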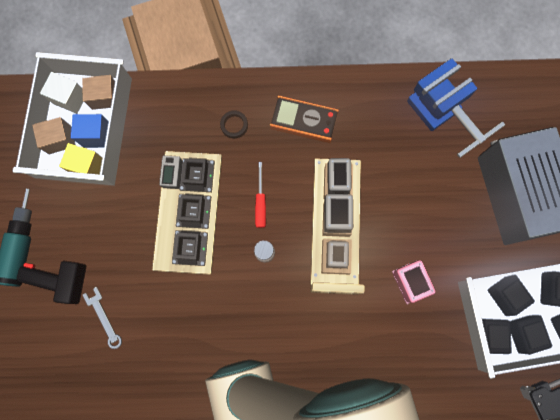

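View pics/side0.png

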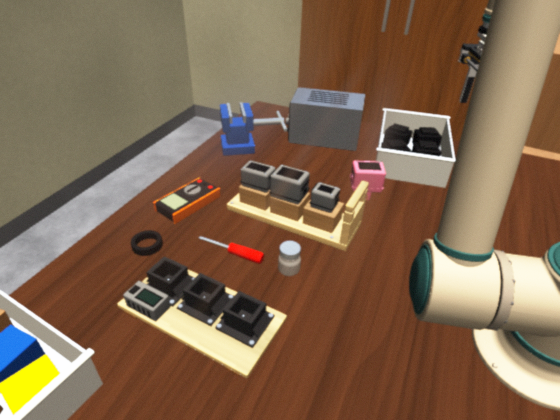

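The top picture shows the rack at (338,225), with its end board at the bottom (338,288), and the dock bank at (190,212), with the control box at the top left (171,171), beside the dock at (196,174).
- **Packs:** three grey feet stand in the rack. From the board they are the small one (338,255), the large one (339,213) and the middle-sized one (340,175). The pink thing at (414,281) stands on the table outside the rack, so it is the pack_c look-alike to leave alone.
- **Order:** a→dock 1 (x≈0.667), c→dock 2, b→dock 3.

Next I'll refine the positions and confirm with the wrist camera.

```bash
cat >h.py <<'E'
from plant import r, gripper_to, inverse_kinematics, vision, models, telemetry
import cv2,numpy as np
from scipy.spatial.transform import Rotation as R
def down(yaw):  # tool down, closing along the row's y; half turn chosen for joint 6
    out=[]
    for h in(0,np.pi):
        q=(R.from_euler("z",yaw+h)*R.from_euler("x",np.pi)).as_quat()
        out.append([q[3],*q[:3]])
    return out
def best(p,yaw):
    c=[]
    for q in down(yaw):
        j=inverse_kinematics(p,q)
        if j is not None:c.append((abs(j[5]),q))
    return min(c,key=lambda a:a[0])[1]
def marks(n,c): return [(np.round(d["at"],4).tolist(),round(float(d["score"]),2)) for d in models.mark_of(n,c)][:4]
E
python3 - <<'E'
from h import *
print("q0",np.round(telemetry.current_tool_rot(),3))
for nm,p,yaw,things in(("rack",[.51,-.167,.36],-.04,("pack_a_foot","pack_b_foot","pack_c_foot","seat_a","rack")),("dock",[.54,.172,.36],-.08,("dock_1_mouth","dock_2_mouth","dock_3_mouth"))):
    q=best(p,yaw); print(nm,q,np.round(inverse_kinematics(p,q),2))
    r.move_to(p,q); r.hold(.2)
    k=vision.get_calibration("wrist"); im=vision.snapshot("wrist"); cv2.imwrite(f"pics/w_{nm}.png",im[:,:,::-1])
    np.save(f"k_{nm}.npy",k,allow_pickle=True); print({a:np.round(b,3).tolist() for a,b in k.items()})
    for n in things: print(n,marks(n,"wrist"))
print(telemetry.current_t())
E
```

```text
q0 [ 0.     0.984  0.179 -0.   ]
rack [np.float64(6.122009389758634e-17), np.float64(0.9998000066665778), np.float64(-0.01999866669333308), np.float64(-1.224565157660257e-18)] [-0.45  0.17  1.33 -0.    1.64  1.16]
{'fx': 333.297, 'fy': 333.297, 'cx': 282.94, 'cy': 204.546, 'position': [0.581, -0.171, 0.515], 'orientation': [-0.086, -0.687, 0.716, 0.089]}
pack_a_foot [([0.4603, -0.1633, 0.0868], 0.93)]
pack_b_foot [([0.6315, -0.1741, 0.0912], 0.85)]
pack_c_foot [([0.549, -0.1694, 0.0957], 0.87), ([0.3977, -0.3301, 0.064], 0.84)]
seat_a [([0.4603, -0.1594, 0.0171], 0.86), ([0.4945, 0.1781, 0.0652], 0.52)]
rack []
dock [np.float64(2.4486405055847736e-18), np.float64(0.03998933418663426), np.float64(0.9992001066609779), np.float64(6.118336061650302e-17)] [ 0.19  0.22  1.27  0.    1.65 -1.31]
{'fx': 333.297, 'fy': 333.297, 'cx': 282.94, 'cy': 204.546, 'position': [0.47, 0.177, 0.515], 'orientation': [0.091, 0.729, 0.673, 0.084]}
dock_1_mouth [([0.6643, 0.1593, 0.0645], 0.69)]
dock_2_mouth [([0.5789, 0.1708, 0.0648], 0.64), ([0.4599, -0.1602, 0.0153], 0.34)]
dock_3_mouth [([0.4957, 0.1763, 0.0656], 0.94)]
5.725
```

View pics/w_rack.png

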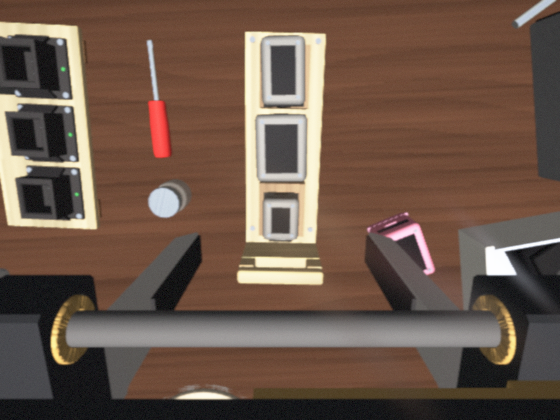

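View pics/w_dock.png

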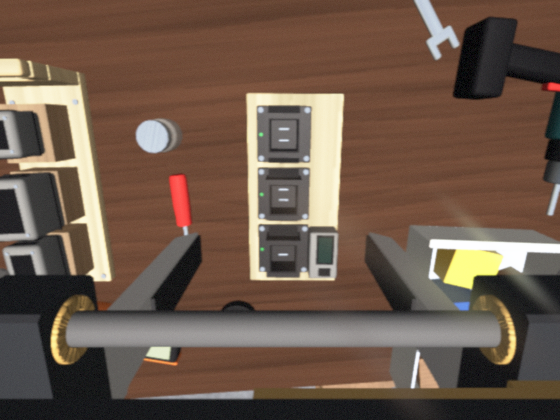

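The wrist views confirm the choices. The hand-hole board (280,265) is next to the small pack (281,217), then the large one (282,148) and the middle-sized one (283,71). The control box (323,252) is joined to the dock at (283,250). Next I'll overlay the fitted geometry on enlarged crops to check it.

```bash
cat >>h.py <<'E'
DC,DY=np.array([.5775,.1703]),-.090
RC,RY=np.array([.5474,-.1673]),-.050
def at(c,y,u,v=0): return c+R.from_euler("z",y).as_matrix()[:2,:2]@[u,v]
def proj(k,P):
    q=k["orientation"]; M=R.from_quat([q[1],q[2],q[3],q[0]]).as_matrix()
    p=(np.atleast_2d(P)-k["position"])@M
    return p[:,:2]/p[:,2:]*[k["fx"],k["fy"]]+[k["cx"],k["cy"]]
def rect(c,y,u,sx,sy,z): return [[*at(c,y,u+a*sx/2,b*sy/2),z] for a,b in((-1,-1),(1,-1),(1,1),(-1,1))]
E
cat >ov.py <<'E'
from h import *
def crop(f,k,rects,m=8,size=(390,590)):
    im=cv2.imread(f); ps=[proj(k,q) for q in rects]; a=np.vstack(ps)
    lo=np.maximum(a.min(0)-m,0).astype(int); hi=(a.max(0)+m).astype(int); im=im[lo[1]:hi[1],lo[0]:hi[0]]
    s=min(size[0]/im.shape[1],size[1]/im.shape[0]); im=cv2.resize(im,None,fx=s,fy=s,interpolation=cv2.INTER_CUBIC)
    for p in ps: cv2.polylines(im,[np.int32((p-lo+.5)*s*8)],True,(0,0,255) ,1,cv2.LINE_AA,3)
    o=np.zeros((size[1],size[0],3),np.uint8); o[:im.shape[0],:im.shape[1]]=im; print(f,s); return o
E
python3 - <<'E'
from ov import *
T=vision.get_calibration("top"); L=lambda n:np.load(f"k_{n}.npy",allow_pickle=True).item()
D=[q for u in(-.088,0,.088) for q in(rect(DC,DY,u,.058,.05,.064),rect(DC,DY,u,.04,.036,.064))]
P=[rect(RC,RY,u,*s) for u,s in((-.088,(.056,.046,.112)),(0,(.078,.06,.126)),(.088,(.074,.05,.116)))]
cv2.imwrite("pics/ovd.png",np.hstack([crop("pics/top0.png",T,D),crop("pics/w_dock.png",L("dock"),D)]))
cv2.imwrite("pics/ovr.png",np.hstack([crop("pics/top0.png",T,P),crop("pics/w_rack.png",L("rack"),P)]))
E
```

```text
pics/top0.png 5.0
pics/w_dock.png 3.2596685082872927
pics/top0.png 4.72
pics/w_rack.png 2.6457399103139014
```

View pics/ovd.png

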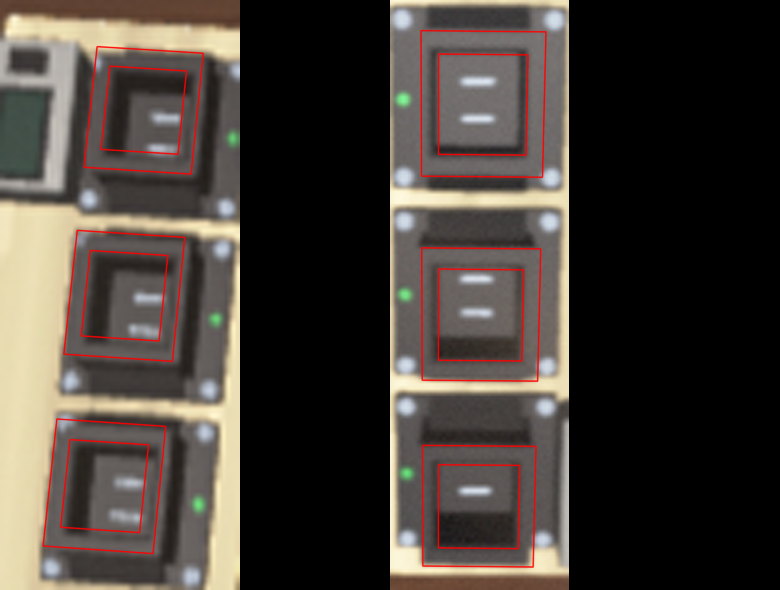

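View pics/ovr.png

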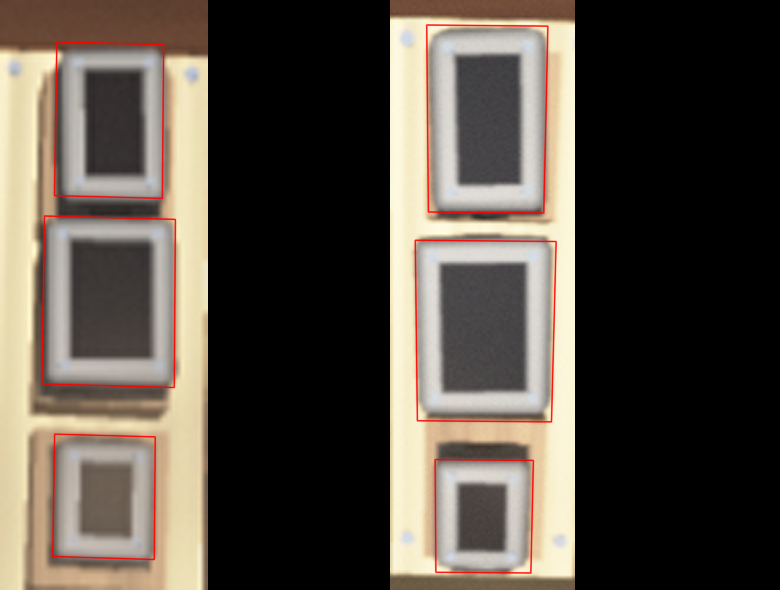

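The packs' outlines match to about 1 mm. The docks match to within about 2 mm, against a play of 4 mm plus bevel, and their yaw looks slightly smaller (-0.085). Moving pack a first.

```bash
sed -i 's/-\.090$/-.085/' h.py; cat >>h.py <<'E'
H={"a":.048,"b":.052,"c":.062}; U={"a":-.088,"c":0,"b":.088}; DU={"a":.088,"c":0,"b":-.088}
def carry(p):
    h=H[p]; z=.064+h/2+.006; g=at(RC,RY,U[p]); d=at(DC,DY,DU[p]); qr=down(RY)[0]; qd=down(DY)[0]
    gripper_to(.094); r.move_to([*g,z+.12],qr); r.move_l([*g,z],vel=.2)
    gripper_to(0,f_grip=35); o=telemetry.current_opening(); print("open",round(o,4))
    r.move_l([*g,z+.13],vel=.2); print("held",round(telemetry.current_opening(),4))
    r.move_to([*d,z+.13],qd); r.move_l([*d,z+.042],vel=.2)
    hit=r.move_l([*d,z+.0005],vel=.04,guard=12)
    print(p,"hit",hit,"dz",round(telemetry.current_ee_pos()[2]-z,4),np.round(telemetry.current_wrist_force(),1),np.round(telemetry.current_torque(),2),"t",telemetry.current_t())
def release(p):
    e=np.array(telemetry.current_ee_pos()); gripper_to(.094); r.move_l([*e[:2],e[2]+.13],vel=.25)
E
python3 - <<'E'
from h import *
carry("a")
E
```

```text
open 0.0461
held 0.0453
a hit False dz 0.0008 [-0.5  0.5 -1.7] [ 0.01 -0.04 -0.01] t 13.5917
```

```bash
python3 - <<'E'
from h import *
release("a"); carry("c")
E
```

```text
open 0.0598
held 0.0601
c hit False dz 0.0007 [-1.   0.2 -4.3] [ 0.02 -0.03 -0.02] t 21.9167
```

```bash
python3 - <<'E'
from h import *
release("c"); carry("b")
E
```

```text
open 0.0501
held 0.0495
b hit False dz 0.0007 [ 0.1 -0.4 -3.4] [ 0.02 -0.01 -0.02] t 30.3
```

```bash
python3 - <<'E'
from ov import *
release("b"); r.move_to([.35,-.05,.35],down(0)[0]); r.hold(.3)
for n in("top","side"):
    im=vision.snapshot(n); cv2.imwrite(f"pics/{n}1.png",im[:,:,::-1])
    for p in"abc": print(n,p,marks(f"pack_{p}_foot",n))
print({p:np.round([*at(DC,DY,DU[p]),.064+H[p]/2],3).tolist() for p in"abc"})
P=[rect(DC,DY,DU[p],*s) for p,s in(("a",(.056,.046,.112)),("c",(.078,.06,.126)),("b",(.074,.05,.116)))]
# top view with expected outlines at seated height, and side view plain
a=crop("pics/top1.png",vision.get_calibration("top"),P,15,(300,590))
b=cv2.resize(cv2.imread("pics/side1.png")[225:375,90:310],(490,334)); b=cv2.copyMakeBorder(b,0,256,0,0,0)
cv2.imwrite("pics/end.png",np.hstack([a,b])); print(telemetry.current_t())
E
```

```text
top a [([0.6688, 0.1607, 0.0893], 0.85), ([0.5463, -0.1673, 0.0212], 0.19)]
top b [([0.4876, 0.1828, 0.0883], 0.85), ([0.5759, 0.171, 0.0598], 0.44)]
top c [([0.5723, 0.1745, 0.0912], 0.61)]
side a [([0.6677, 0.163, 0.0875], 0.68), ([0.4866, 0.1787, 0.065], 0.57)]
side b [([0.4877, 0.1802, 0.09], 0.85)]
side c [([0.5828, 0.1687, 0.0954], 0.73), ([0.3995, -0.3298, 0.065], 0.57), ([0.6658, 0.1618, 0.0642], 0.38)]
{'a': [0.665, 0.163, 0.088], 'b': [0.49, 0.178, 0.09], 'c': [0.578, 0.17, 0.095]}
pics/top1.png 4.27536231884058
33.6333
```

View pics/end.png

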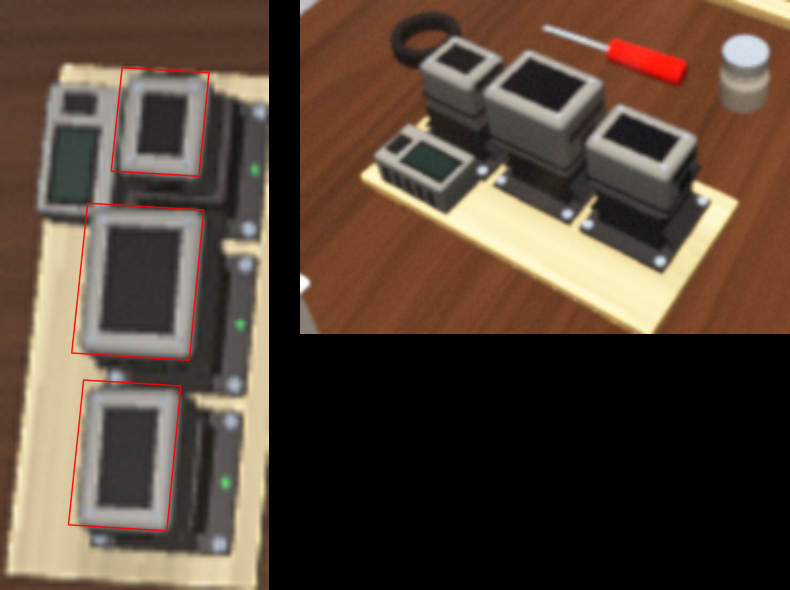

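The final pictures show all three packs upright with their feet on the collars: the small one beside the control box, the large one in the middle and the middle-sized one furthest away. Their heights match seated packs to about 1–4 mm, and the arm is clear, so I'm handing in.

```bash
python3 -c "
from plant import r
print(r.sign_off())"
```

```text
the job is handed in; nothing more can be done
None
```

The job is handed in: pack a is in the control-box dock, pack c in the middle dock and pack b in the far dock, all upright and fully down in their wells, at about 34 s of the 96 s limit.

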